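Hang the slide basket on the drip hook

TASK

The steel slide-staining basket has come out of its rinse and has to drain. Pick it up by the grip tab on its handle, bring the handle onto the hook of the drip stand from the hook's open side, lower it gently so that the handle's top bar sits down in the throat of the hook, then let go so that the basket hangs upright and still above the tray. Glass slides are in it, so do not knock it hard against the stand or tip it over, and leave the other things on the bench alone.

Things in the scene. Friction and masses are not known exactly. Their poses are not given: they have to be found in the camera images.
- basket_grip (a point): Centre of the black upright grip tab on top of the basket's handle; z up. The tab is 10 mm thick (basket x), 22 mm wide (basket y), 44 mm tall; grip it across the 22 mm width, fingers closing along y. This point is 122 mm above the basket's underside.
- basket_bar (a point): Middle of the underside of the handle's top bar, 29 mm straight below basket_grip, 93 mm above the basket's underside; axes as basket_grip. The bar runs along y, is 6 mm round, and falls 4 mm from its middle to its ends. The window under it, open along x, is 74 mm wide and 61 mm high, down to the basket's body.
- throat (a point): Bottom of the hook's throat: top side of its 8 mm round bar, 140 mm above the bench. z up; -x is the way the hook's open end points, +x to the post. The upturned tip, 21 mm to -x, rises 18 mm above this point; the arm, from 22 mm to +x on to the post, 16 mm. The throat's floor is flat for 12 mm, its sides slope at about 45 degrees.
- stand: Drip stand fixed to the bench: steel tray, post, side-opening hook. Origin on the bench, 140 mm straight below throat, same axes. Post at 64 mm to +x, with a black boss of 20 mm diameter, top 165 mm above the bench. Tray 104 mm wide (y), from x = -60 to +80 mm, rim 12 mm high. Keep clear of the tall fixed tap behind it, at about x 0.58, y -0.29 m.
- basket: Loose steel wire basket with glass slides, about 0.18 kg, standing on the bench; body 56 mm (x) by 84 mm (y) by 32 mm tall. A rigid wire arch stands on it as handle (legs at y = +-40 mm). Alike from either side (half turn about z). Origin at the centre of its underside, z up.
- coverslip_box: Bystander: small white carton, 41 x 53 x 22 mm, loose, on the bench between basket and stand; origin at the centre of its underside. Leave it alone.
- slide_box: Bystander: dark blue flat box with a clasp, 94 x 117 x 38 mm, loose, to the right of the stand; origin at the centre of its underside. Leave it alone.
- eosin_bottle: Bystander: the nearer of two small brown dropper bottles with red rubber bulbs, 33 mm across, 104 mm tall, loose, to the right of the stand beyond the blue box; origin at the centre of its underside. Leave it alone.
Mind the look-alikes: they are no part of the job. What is shaped like the basket but purple is not meant.

How it is judged:
By the outcome, as a careful person would: the job done as asked, in the order asked, and still so for the second after the job is handed in, with the robot touching nothing.
It also fails if it takes over 38 s, if anything falls off the work surface, if the arm or the gripper's body presses on something with over 40 N, if the wrist force passes 120 N, or if a joint passes its speed limit or range.

ROBOT

A 6-joint arm with a two-finger parallel gripper is mounted at the origin on a cart in front of the work surface, level with it; the furniture and walls round the work are solid. World frame = base frame: x ahead of the robot, y to its left, z up, the work surface at z = 0. Lengths are in m, angles in rad, forces in N, time in s.
With the tool pointing down it reaches from about 0.3 to 0.875 m from the base axis. Payload 6.4 kg.
Tool frame: the origin (TCP) lies at the very end of the fingers, on their centre line; the grasp point (between the pads) lies 19 mm behind it; z points along the fingers, y is the line along which they close (so a half turn about z gives the same grasp; the last joint's range is limited). The gripper opens to 88 mm and grips with 3 to 60 N. Pads are 18 mm wide; open, the fingers measure 123 mm over their backs; the gripper's body (75 mm by 187 mm) begins 45 mm behind the grasp point.
Start: joints at [-1.434, 0.181, 1.607, -0, 1.354, -0.206], TCP at [0.193, -0.542, 0.239] pointing down, gripper open.
Joint ranges: [-2.99, 2.99], [-0.89, 2.07], [0.3, 2.58], [-1.14, 4.28], [0, 2.63], [-3.12, 3.12]. Speed limits (rad/s): [2.57, 2.57, 3.01, 3.14, 3.14, 3.14].

INTERFACE

Orientations are given as a unit quaternion [x, y, z, w].
In Python, from plant import env gives the robot as it stands.
- The arm moves only by the tool move_arm, never from a script. Its argument "commands" is a list that holds one entry, the list of rows, each a list of 7 numbers: the finger opening in mm, from 0 to 88.1, then the shift along the tool's x, y, z in units of 300 mm (1.0 is 300 mm), then the turn, a rotation vector about the tool's x, y, z in units of 30 degrees (1.0 is 30 degrees). A call has 1 to 12 rows; each row shifts and turns the commanded pose from where the row before left it, along the tool's axes as they then stand; what a row does not reach is not made up. A row lasts 1/10 s, in which the tool goes at most 50 mm and 8.59 degrees, less where a joint would pass 70% of its speed; a pose out of reach is approached as far as the arm can. A call with a number of a shift or a turn outside -1 to 1 is refused whole. A call with a gripper value outside its range is refused whole. The fingers move at their own pace and stop on an object; "newtons" is the grip in N (left out, the last holds). Time passes only in rows, so rows that do not move let the fingers close. It gives the time, the measured TCP pose, the force, the opening and the grip force at its end, in the units of the state.
- env.get_state(): the state, without advancing time (a new reading comes with each control period).
- env.grab_frame(name): name is "scene" or "side" or "wrist"; returns a dict with "image" (384x512x3 uint8, red, green, blue), "fx", "fy", "cx", "cy" (pixels), "rvec" (rotation vector, rad) and "tvec" (3), from world to camera coordinates, as OpenCV has them; the wrist camera has in their place "tool_from_camera" (4x4, takes a point from camera to tool coordinates, whose origin is the TCP and whose axes are the flange's). Camera axes: x right, y down, z forward; pixel columns grow to the right and rows downward; lengths in m; the calibration is good to about 2 mm. A picture is of the moment at which its call begins: read the wrist's pose just before it. There is no depth.
- env.close_job(): hands the job in; it is judged then, once.
The state is a dict: "time_s": time; "joint_pos": joint angles; "joint_vel": joint speeds; "effort": joint torques, N m; "position": TCP position; "eef_rot": TCP orientation; "force": force on the tool from outside, world axes, zero at the start; "moment": the same for the moment, N m; "gripper_width": opening from 0.0 (shut) to 1.0 (fully open); "gripper_force": force on a finger pad.
Only numpy, scipy, OpenCV 4.12 (cv2) and the standard library are available. Lean on these libraries where they do the work, as an engineer would, in place of code of your own. Each camera call takes 0.05 s, during which the arm holds its last target. There are 200 camera calls.

## Working session

There is one attempt and no reset: what is moved stays moved. The work goes in short steps, Python scripts to look and compute and a tool call to move; the robot and the scene stay as the last step left them, time stands still between calls to the robot, and variables do not carry over. Pictures are saved under pics/ and viewed, at most 10 in all, crops included, and the job is handed in when it is done.

Besides the shell and the picture viewer there is one more tool, called after "Request:" in YAML: its name, and indented under it one key for each argument. move_arm: Moves the arm, as the interface text tells. Its arguments: {"type":"object","properties":{"commands":{"type":"array","items":{"type":"array","items":{"type":"array","items":{"type":"number"}}}},"newtons":{"type":"number"}},"required":["commands"]}

```bash
mkdir -p pics; cat > h.py <<'E'
import numpy as np, cv2, pickle
from scipy.spatial.transform import Rotation as R
from plant import env
def grab(n,fn=None):
    s=env.get_state(); f=env.grab_frame(n); f['state']=s
    if fn:
        cv2.imwrite(f'pics/{fn}.png',f['image'][...,::-1]); pickle.dump(f,open(f'pics/{fn}.pkl','wb'))
    return f
def load(fn): return pickle.load(open(f'pics/{fn}.pkl','rb'))
def ray(f,u,v):
    d=np.array([(u-f['cx'])/f['fx'],(v-f['cy'])/f['fy'],1.])
    if 'rvec' in f:
        r=R.from_rotvec(np.ravel(f['rvec'])); o=-r.inv().apply(np.ravel(f['tvec'])); d=r.inv().apply(d)
    else:
        T=np.array(f['tool_from_camera']); q=R.from_quat(f['state']['eef_rot'])
        o=q.apply(T[:3,3])+f['state']['position']; d=q.apply(T[:3,:3]@d)
    return o,d/np.linalg.norm(d)
def plane(f,u,v,z):
    o,d=ray(f,u,v); return o+d*(z-o[2])/d[2]
def tri(*obs):
    A=np.zeros((3,3));b=np.zeros(3);L=[]
    for f,u,v in obs:
        o,d=ray(f,u,v);P=np.eye(3)-np.outer(d,d);A+=P;b+=P@o;L.append((P,o))
    p=np.linalg.solve(A,b); return p,[float(np.linalg.norm(P@(p-o))) for P,o in L]
E
python3 - <<'E'
from h import *
a=grab('scene','scene0');b=grab('side','side0')
im=np.hstack([a['image'],b['image']])
s=env.get_state();print(s)
for f in(a,b):print(ray(f,256,192),f['fx'])
E
```

```text
{'time_s': 0.1, 'joint_pos': array([-1.43425348e+00,  1.81450953e-01,  1.60787337e+00, -1.13894742e-05,
        1.35378856e+00, -2.06301635e-01]), 'joint_vel': array([-0.00060346, -0.00188151, -0.0025815 ,  0.00148162,  0.00028688,
       -0.0005038 ]), 'effort': array([ 6.73527775e-04, -4.34816337e+01, -3.42695725e+01,  7.05279876e-02,
        3.39660910e-02, -3.84930581e-05]), 'position': array([ 0.19324404, -0.54106264,  0.23792585]), 'eef_rot': array([ 9.85342658e-01,  1.70585078e-01,  2.09500751e-05, -7.59845317e-04]), 'force': array([ 0.30917434, -0.13721289,  0.05227707]), 'moment': array([-0.00530816, -0.05343355,  0.00855673]), 'gripper_force': 0.0, 'gripper_width': 1.0013345532254012}
(array([-0.11455122,  0.99507962,  0.97184916]), array([ 0.42536916, -0.68083169, -0.59626276])) 417.35627036634526
(array([-0.16206339, -0.95054056,  0.90176829]), array([ 0.4576114 ,  0.68972669, -0.56113181])) 371.9257532283957
```

View pics/scene0.png

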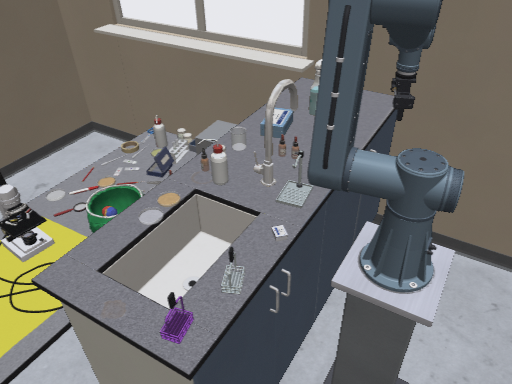

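View pics/side0.png

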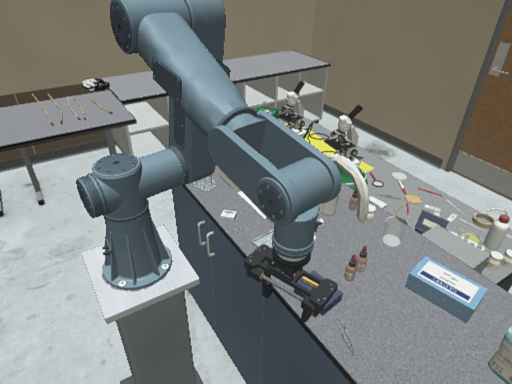

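The scene view shows two candidates of basket shape. The steel-grey one is at about (233,270), with its black tab at (232,254), and the purple one is at (178,320). The steel one fits the description. The stand is at about (295,185) and the white carton at (280,232). In the side view the arm hides the stand, and the basket is at about (204,184). I'll confirm in one enlarged crop.

```bash
python3 - <<'E'
from h import *
f=load('scene0')
im=f['image'][...,::-1]
c1=cv2.resize(im[235:300,205:260],None,fx=7,fy=7,interpolation=cv2.INTER_CUBIC)
c2=cv2.resize(im[145:210,265:320],None,fx=7,fy=7,interpolation=cv2.INTER_CUBIC)
cv2.imwrite('pics/crop0.png',np.hstack([c1,c2]))
print(plane(f,232,254,.122),plane(f,233,279,0.016),plane(f,295,194,0.0),plane(f,280,232,.022))
E
```

```text
[0.39785091 0.3124094  0.122     ] [0.40053969 0.31339971 0.016     ] [ 0.4407533  -0.17815842  0.        ] [0.37529888 0.06435295 0.022     ]
```

View pics/crop0.png

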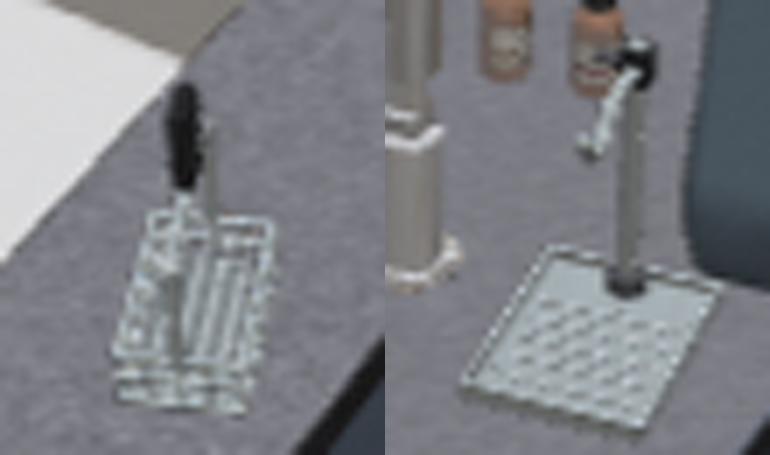

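The left crop confirms the grey steel basket, with its black tab at about (231.3,254.3). In the right crop the hook hangs from the black boss at (301,154), its tip at about (294,166), and opens toward the image's lower left. Next, coarse geometry.

```bash
python3 - <<'E'
from h import *
f=load('scene0')
L=lambda x,y:(205+x/7-.5,235+y/7-.5)
S=lambda x,y:(265+(x-385)/7-.5,145+y/7-.5)
print('tray rim',*[plane(f,*S(*p),.012).round(3) for p in[(550,250),(720,290),(640,430),(465,383)]])
print('post base',plane(f,*S(625,283),.012).round(3),'boss top',plane(f,*S(635,50),.165).round(3),'tip',plane(f,*S(588,150),.158).round(3))
print('tab',plane(f,*L(184,135),.122).round(3),'bottab',plane(f,*L(186,190),.1).round(3))
print('body',*[plane(f,*L(*p),.032).round(3) for p in[(153,213),(272,222),(243,385),(118,370)]])
s=env.get_state();print(R.from_quat(s['eef_rot']).as_matrix().round(3))
g=env.grab_frame('wrist');print(np.array(g['tool_from_camera']).round(3),g['fx'])
E
```

```text
tray rim [ 0.5   -0.232  0.012] [ 0.399 -0.244  0.012] [ 0.382 -0.109  0.012] [ 0.481 -0.099  0.012]
post base [ 0.448 -0.224  0.012] boss top [ 0.448 -0.222  0.165] tip [ 0.43  -0.133  0.158]
tab [0.401 0.313 0.122] bottab [0.396 0.322 0.1  ]
body [0.441 0.288 0.032] [0.393 0.266 0.032] [0.354 0.349 0.032] [0.404 0.368 0.032]
[[ 0.942  0.336 -0.   ]
 [ 0.336 -0.942  0.002]
 [ 0.    -0.001 -1.   ]]
[[ 0.    -0.96  -0.28   0.073]
 [ 1.     0.    -0.001 -0.001]
 [ 0.001 -0.28   0.96  -0.146]
 [ 0.     0.     0.     1.   ]] 322.8426398314627
```

Request:
move_arm:
  commands:
    - [[88, 0.09, -0.103, 0, 0, 0, 0], [88, 0.09, -0.103, 0, 0, 0, 0], [88, 0.09, -0.103, 0, 0, 0, 0], [88, 0.09, -0.103, 0, 0, 0, 0], [88, 0.09, -0.103, 0, 0, 0, 0], [88, 0.09, -0.103, 0, 0, 0, 0], [88, 0.09, -0.103, 0, 0, 0, 0], [88, 0.09, -0.103, 0, 0, 0, 0], [88, 0.09, -0.103, 0, 0, 0, 0], [88, 0.09, -0.103, 0, 0, 0, 0], [88, 0.09, -0.103, 0, 0, 0, 0], [88, 0, 0, 0, 0, 0, 0]]

```text
time_s: 1.35
position: [0.3595, -0.1175, 0.2386]
eef_rot: [0.985, 0.174, 0.0, -0.001]
force: [0.1, -0.1, -0.1]
gripper_width: 0.994
gripper_force: 0.0
```

```bash
python3 - <<'E'
from h import *
a=grab('wrist','w1');b=grab('side','side1');c=grab('scene','scene1')
print(a['state']['position'],a['state']['time_s'])
im=np.vstack([a['image'],np.hstack([b['image'][100:292,130:386],c['image'][50:242,180:436]])])[...,::-1]
cv2.imwrite('pics/m1.png',im)
E
```

```text
[ 0.35951481 -0.11752952  0.23855056] 1.35
```

View pics/m1.png

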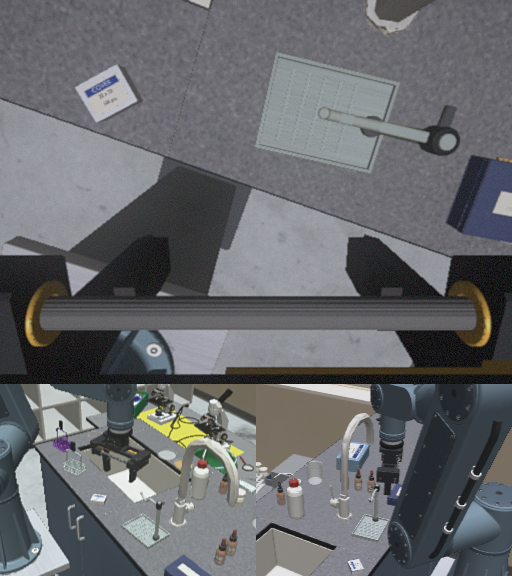

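The wrist picture shows the hook tip at (324,113), the boss top at (440,140), and the tray corners at (277,55), (398,84), (371,170) and (257,148). The tap spout end is at about (365,216) in the side view and (295,100) in the scene view.

```bash
python3 - <<'E'
from h import *
a,b,c=load('w1'),load('side1'),load('scene1')
P=[plane(a,*p,.012)[:2] for p in[(277,55),(398,84),(371,170),(257,148)]]
print(np.round(P,4))
m=np.mean(P,0);x=(P[1]+P[2]-P[0]-P[3]);l=np.linalg.norm(x)/2;x/=2*l
print('ctr',m,'len',l,'yaw',np.degrees(np.arctan2(x[1],x[0])),'throat',m-.01*x, 'post',m+.054*x,'tip',m-.031*x)
t,p=plane(a,324,113,.154),plane(a,441,138,.165);d=(p-t)[:2]
print('tip',t,'boss',p,np.linalg.norm(d),np.degrees(np.arctan2(d[1],d[0])))
print('spout',tri((b,365,214),(c,295,100)), 'tapbase',plane(c,268,185,0))
# side view of tip and boss
bs=lambda x,y:(130+x,100+y-384)
print('boss tri',tri((b,*bs(160,503)),(a,441,138)))
E
```

```text
[[ 0.4802 -0.0942]
 [ 0.4981 -0.2286]
 [ 0.4016 -0.2423]
 [ 0.38   -0.108 ]]
ctr [ 0.43997321 -0.16828417] len 0.135792715328826 yaw -81.65368705215815 throat [ 0.43852165 -0.15839008] post [ 0.44781163 -0.22171224] tip [ 0.43547337 -0.1376125 ]
tip [ 0.43668994 -0.13722395  0.154     ] boss [ 0.44818029 -0.21530464  0.165     ] 0.07892161665964274 -81.6284394418164
spout (array([ 0.56955705, -0.4152269 ,  0.2640361 ]), [0.003631787570622111, 0.003631787570622122]) tapbase [ 5.61333538e-01 -1.78387076e-01  1.11022302e-16]
boss tri (array([ 0.45204022, -0.22174006,  0.15720422]), [0.003528335302228757, 0.003528335302228682])
```

```bash
python3 - <<'E'
from h import *
b,c=load('side1')['image'][...,::-1],load('scene1')['image'][...,::-1]
z=lambda i:cv2.resize(i,None,fx=6,fy=6,interpolation=cv2.INTER_CUBIC)
cv2.imwrite('pics/m2.png',np.hstack([z(b[195:260,245:310]),z(c[145:210,265:330])]))
E
```

```text
(no output)
```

View pics/m2.png

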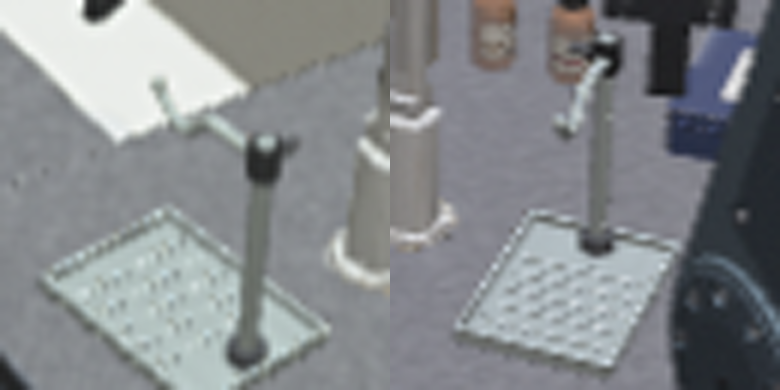

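The side crop shows the hook in profile: tip at (271,209), throat at about (275,216), boss top at (289,218). The tap base is at (304,240). Tap clearance needs checking against the gripper's half-width.

```bash
python3 - <<'E'
from h import *
a,b,c=load('w1'),load('side1'),load('scene1')
S=lambda x,y:(245+x/6-.5,195+y/6-.5); C=lambda x,y:(265+(x-390)/6-.5,145+y/6-.5)
print('base ctr side',plane(b,*S(360,265),0),'scene',plane(c,*C(415,225),0.0),'wrist base near',plane(a,388,33,0),[plane(a,u,12,0.0) for u in(366,420)])
print('collar tri',tri((b,*S(380,155)),(c,*C(413,105))))
print('hook: tip',tri((b,*S(158,88)),(c,*C(567,122)),(a,324,113)),'boss',tri((b,*S(263,140)),(c,*C(607,38)),(a,441,138)))
E
```

```text
base ctr side [ 5.62207533e-01 -1.88515312e-01 -1.11022302e-16] scene [ 0.56931221 -0.19769604  0.        ] wrist base near [ 0.54340557 -0.19906869  0.        ] [array([ 0.55367128, -0.16803922,  0.        ]), array([ 5.73267156e-01, -2.21916273e-01,  5.55111512e-17])]
collar tri (array([ 0.5650724, -0.1947884,  0.0934651]), [0.0052558649672416954, 0.005255864967241532])
hook: tip (array([ 0.43534045, -0.14096055,  0.15434599]), [0.0019309142764918437, 0.0034383303499372995, 0.003974662546010681]) boss (array([ 0.44800863, -0.22032774,  0.16548927]), [0.0018902241111105017, 0.004134375421057186, 0.004632420959902817])
```

The tap pillar at (0.568,-0.197) leaves about 15 mm beside the gripper body. The throat is at about (0.4385,-0.159) with x yaw -81.6°. Now to hover over the basket.

Request:
move_arm:
  commands:
    - [[88, 0.056, -0.1194, 0, 0, 0, 0], [88, 0.056, -0.1194, 0, 0, 0, 0], [88, 0.056, -0.1194, 0, 0, 0, 0], [88, 0.056, -0.1194, 0, 0, 0, 0], [88, 0.056, -0.1194, 0, 0, 0, 0], [88, 0.056, -0.1194, 0, 0, 0, 0], [88, 0.056, -0.1194, 0, 0, 0, 0], [88, 0.056, -0.1194, 0, 0, 0, 0], [88, 0.056, -0.1194, 0, 0, 0, 0], [88, 0.056, -0.1194, 0, 0, 0, 0], [88, 0.056, -0.1194, 0, 0, 0, 0], [88, 0, 0, 0, 0, 0, -0.167]]

```text
time_s: 2.7
position: [0.4017, 0.3135, 0.2383]
eef_rot: [0.977, 0.214, -0.0, -0.0]
force: [0.1, -1.2, 0.7]
gripper_width: 0.999
gripper_force: 0.0
```

```bash
python3 - <<'E'
from h import *
a=grab('wrist','w2');b=grab('side','side2')
print(a['state']['position'],a['state']['time_s'],a['state']['joint_pos'])
z=cv2.resize(a['image'],(800,600),interpolation=cv2.INTER_CUBIC)[...,::-1].copy()
s=b['image'][140:220,170:250,::-1]; z[400:600,:200]=cv2.resize(s,(200,200),interpolation=cv2.INTER_CUBIC)
cv2.imwrite('pics/m3.png',z)
E
```

```text
[0.40167525 0.31348132 0.23827359] 2.7 [4.28849305e-01 3.33545875e-02 1.76965662e+00 8.82597309e-04
 1.33849316e+00 1.56781092e+00]
```

View pics/m3.png

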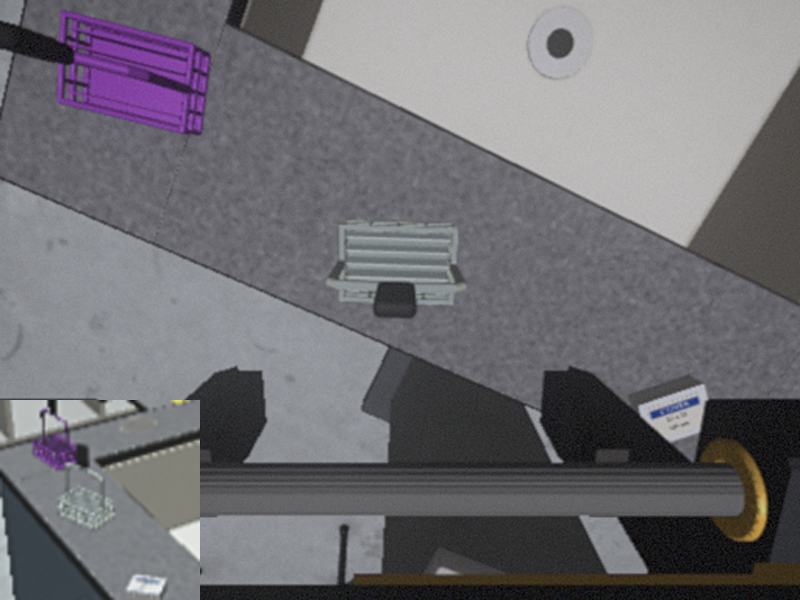

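The wrist picture shows the steel basket square to the tool, with its tab at about (375–416, 283–318) in the 1.5625x view. The purple basket is at the upper left, well clear.

```bash
python3 - <<'E'
from h import *
a=load('w2');k=1.5625;s=a['state'];q=R.from_quat(s['eef_rot'])
m=a['image'].max(2)
sub=m[165:215,225:285]<60
n,l,st,_=cv2.connectedComponentsWithStats(sub.astype(np.uint8));i=1+st[1:,4].argmax();print(st[i]+[225,165,0,0,0])
for r in range(50):
    c=np.where(l[r]==i)[0]
    if len(c):print(r+165,c.min()+225,c.max()+225,end='; ')
x,y,w,h,_=st[i]+[225,165,0,0,0]
T=lambda p:q.inv().apply(p-s['position']).round(4)
print('\nfar top edge in tool (expect tab x -5)',T(plane(a,x+w/2-.5,y+h-.5,.144)),'near bottom edge',T(plane(a,x+w/2-.5,y-.5,.10)), 'near top edges w',T(plane(a,x-.5,y+h-3,.144)),T(plane(a,x+w-.5,y+h-3,.144)))
for p in[(340,228),(457,228)]:print('rim far',T(plane(a,p[0]/k-.5,p[1]/k-.5,.032)))
for p in[(340,303),(460,303)]:print('rim near',T(plane(a,p[0]/k-.5,p[1]/k-.5,.032)))
E
```

```text
[240 181  26  22 412]
181 243 261; 182 243 263; 183 243 263; 184 242 264; 185 242 264; 186 242 264; 187 242 264; 188 241 264; 189 241 264; 190 241 264; 191 240 264; 192 240 265; 193 240 265; 194 240 265; 195 240 265; 196 262 265; 197 240 265; 198 240 265; 199 240 265; 200 240 265; 201 241 264; 202 242 263; 
far top edge in tool (expect tab x -5) [-0.002  -0.0048  0.0943] near bottom edge [ 0.0051 -0.0055  0.1383] near top edges w [-0.     -0.0149  0.0943] [0.     0.0053 0.0943]
rim far [ 0.0279 -0.0449  0.2063]
rim far [0.028  0.0364 0.2062]
rim near [-0.0262 -0.0468  0.2063]
rim near [-0.0262  0.0402  0.2062]
```

Request:
move_arm:
  commands:
    - [[60, 0.003, -0.0167, 0, 0, 0, 0], [60, 0, 0, 0.06, 0, 0, 0], [60, 0, 0, 0.07, 0, 0, 0], [60, 0, 0, 0.08, 0, 0, 0], [60, 0, 0, 0.08, 0, 0, 0], [60, 0, 0, 0.07, 0, 0, 0], [60, 0, 0, 0.05, 0, 0, 0], [60, 0, 0, 0.037, 0, 0, 0], [60, 0, 0, 0, 0, 0, 0], [40, 0, 0, 0, 0, 0, 0]]
  newtons: 25

```text
time_s: 3.8
position: [0.3997, 0.3162, 0.1051]
eef_rot: [0.977, 0.213, 0.0, -0.0]
force: [-0.3, -0.8, 0.6]
gripper_width: 0.615
gripper_force: 0.0
```

Request:
move_arm:
  commands:
    - [[0, 0, 0, 0, 0, 0, 0], [0, 0, 0, 0, 0, 0, 0], [0, 0, 0, 0, 0, 0, 0], [0, 0, 0, 0, 0, 0, 0], [0, 0, 0, 0, 0, 0, 0], [0, 0, 0, 0, 0, 0, 0], [0, 0, 0, 0, 0, 0, 0], [0, 0, 0, 0, 0, 0, 0]]

```text
time_s: 4.6
position: [0.3992, 0.3168, 0.1049]
eef_rot: [0.977, 0.213, 0.0, -0.0]
force: [-1.7, 1.1, 4.9]
gripper_width: 0.243
gripper_force: 24.9
```

Gripped: width 21 mm, as expected. Now lift, then turn 73.8° about the vertical.

Request:
move_arm:
  commands:
    - [[0, 0, 0, -0.01, 0, 0, 0], [0, 0, 0, -0.03, 0, 0, 0], [0, 0, 0, -0.05, 0, 0, 0], [0, 0, 0, -0.06, 0, 0, 0], [0, 0, 0, -0.06, 0, 0, 0], [0, 0, 0, -0.05, 0, 0, 0], [0, 0, 0, -0.02, 0, 0, 0], [0, 0, 0, 0, 0, 0, 0]]

```text
time_s: 5.4
position: [0.3996, 0.3167, 0.1895]
eef_rot: [0.977, 0.213, 0.001, -0.0]
force: [-0.2, -0.0, -2.1]
gripper_width: 0.244
gripper_force: 24.9
```

Request:
move_arm:
  commands:
    - [[0, 0, 0, 0, 0, 0, -0.1], [0, 0, 0, 0, 0, 0, -0.2], [0, 0, 0, 0, 0, 0, -0.24], [0, 0, 0, 0, 0, 0, -0.25], [0, 0, 0, 0, 0, 0, -0.25], [0, 0, 0, 0, 0, 0, -0.25], [0, 0, 0, 0, 0, 0, -0.25], [0, 0, 0, 0, 0, 0, -0.25], [0, 0, 0, 0, 0, 0, -0.25], [0, 0, 0, 0, 0, 0, -0.22], [0, 0, 0, 0, 0, 0, -0.15], [0, 0, 0, 0, 0, 0, -0.05]]

```text
time_s: 6.6
position: [0.3985, 0.3162, 0.1875]
eef_rot: [0.652, 0.758, -0.001, -0.0]
force: [0.1, 0.5, -2.2]
gripper_width: 0.245
gripper_force: 24.9
```

Request:
move_arm:
  commands:
    - [[0, 0, 0, 0, 0, 0, 0]]

```text
time_s: 6.7
position: [0.3987, 0.3163, 0.1878]
eef_rot: [0.653, 0.757, -0.001, -0.0]
force: [-0.8, -0.3, -2.1]
gripper_width: 0.245
gripper_force: 24.9
```

```bash
python3 - <<'E'
from h import *
s=env.get_state();M=R.from_quat(s['eef_rot']).as_matrix();print(M.round(4),s['position'],s['gripper_width'],s['force'])
g=s['position']-.017*M[:,2]
xs=np.array([np.cos(np.radians(-81.6)),np.sin(np.radians(-81.6)),0]);th=np.array([.4385,-.159,.140])
for n,p in(('pre',th-.08*xs+[0,0,.064]),('over',th+[0,0,.064])):
    print(n,((M.T@(p-g))/.3).round(4))
print('yaw err deg',np.degrees(np.arctan2(M[1,0],M[0,0]))-98.4)
E
```

```text
[[-1.460e-01  9.893e-01 -1.300e-03]
 [ 9.893e-01  1.460e-01 -7.000e-04]
 [-5.000e-04 -1.400e-03 -1.000e+00]] [0.3986551  0.31628771 0.18781231] 0.2447979921536969 [-0.78349535 -0.34685225 -2.1431904 ]
pre [-1.3201 -0.1     0.0035]
over [-1.5867 -0.1     0.0036]
yaw err deg -0.00459255706022077
```

Request:
move_arm:
  commands:
    - [[0, -0.04, -0.003, 0, 0, 0, 0], [0, -0.09, -0.007, 0, 0, 0, 0], [0, -0.13, -0.01, 0, 0, 0, 0], [0, -0.15, -0.011, 0, 0, 0, 0], [0, -0.15, -0.011, 0, 0, 0, 0], [0, -0.15, -0.011, 0, 0, 0, 0], [0, -0.15, -0.011, 0, 0, 0, 0], [0, -0.15, -0.011, 0, 0, 0, 0], [0, -0.13, -0.01, 0, 0, 0, 0], [0, -0.1, -0.008, 0, 0, 0, 0], [0, -0.06, -0.005, 0, 0, 0, 0], [0, -0.02, -0.002, 0, 0, 0, 0]]

```text
time_s: 7.9
position: [0.4272, -0.0818, 0.1886]
eef_rot: [0.655, 0.756, -0.0, 0.0]
force: [-0.1, 0.4, -2.6]
gripper_width: 0.249
gripper_force: 24.9
```

Request:
move_arm:
  commands:
    - [[0, 0, 0, 0, 0, 0, 0], [0, 0, 0, 0, 0, 0, 0]]

```text
time_s: 8.1
position: [0.4272, -0.0789, 0.1884]
eef_rot: [0.653, 0.757, 0.0, -0.0]
force: [-0.1, 0.5, -1.6]
gripper_width: 0.242
gripper_force: 24.9
```

```bash
python3 - <<'E'
from h import *
a=grab('wrist','w3');b=grab('side','side3');c=grab('scene','scene3')
s=a['state'];M=R.from_quat(s['eef_rot']).as_matrix()
g=s['position']-.017*M[:,2]
xs=np.array([np.cos(np.radians(-81.6)),np.sin(np.radians(-81.6)),0]);th=np.array([.4385,-.159,.140])
print(s['position'],'over',((M.T@(th+[0,0,.064]-g))/.3).round(4))
z=lambda i,w,h:cv2.resize(i,(w,h),interpolation=cv2.INTER_CUBIC)[...,::-1]
cv2.imwrite('pics/m4.png',np.hstack([z(b['image'][160:270,220:330],400,400),z(c['image'][120:230,240:350],400,400)]))
E
```

```text
[ 0.42723843 -0.07890416  0.18842476] over [-0.2696 -0.0021  0.0046]
```

View pics/m4.png

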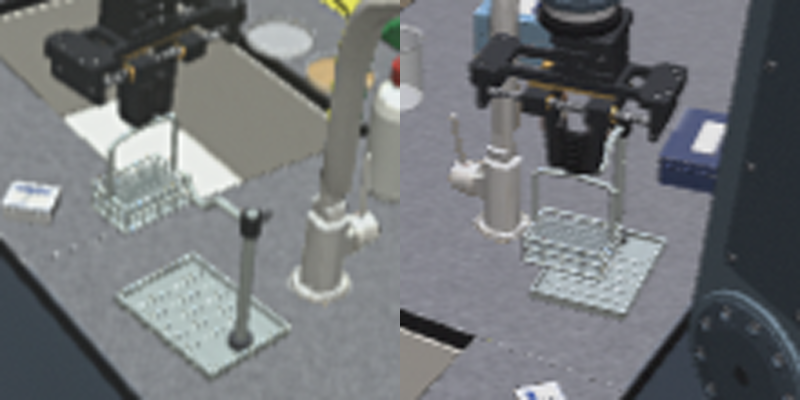

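The basket hangs upright in the grip, short of the hook on its open side. Its top-bar middle is at about (260,195) in the side view and (288.7,169) in the scene view. I'll check the bar's position numerically before inserting.

```bash
python3 - <<'E'
from h import *
b,c=load('side3'),load('scene3')
k=400/110
S=lambda x,y:(220+x/k-.5,160+y/k-.5);C=lambda x,y:(240+(x-400)/k-.5,120+y/k-.5)
print('bar ends (z~.178)',tri((b,*S(113,146)),(c,*C(535,170))),tri((b,*S(177,114)),(c,*C(617,184))))
E
```

```text
bar ends (z~.178) (array([ 0.43315859, -0.05915582,  0.17060256]), [0.0316977172108937, 0.0316977172108936]) (array([ 0.41949555, -0.10780955,  0.18692312]), [0.0313157836075367, 0.031315783607536736])
```

```bash
python3 - <<'E'
from h import *
b,c=load('side3'),load('scene3')
k=400/110
S=lambda x,y:(220+x/k-.5,160+y/k-.5);C=lambda x,y:(240+(x-400)/k-.5,120+y/k-.5)
print('bar ends',tri((b,*S(113,146)),(c,*C(617,184))),tri((b,*S(177,114)),(c,*C(535,170))))
E
```

```text
bar ends (array([ 0.38760203, -0.09078962,  0.17861935]), [0.0002684882311226597, 0.0002684882311225689]) (array([ 0.46822019, -0.07632089,  0.17746151]), [0.0006431964356083308, 0.0006431964356084609])
```

Request:
move_arm:
  commands:
    - [[0, -0.015, 0, 0, 0, 0, 0], [0, -0.03, 0, 0.002, 0, 0, 0], [0, -0.04, 0, 0.002, 0, 0, 0], [0, -0.045, 0, 0, 0, 0, 0], [0, -0.045, -0.002, 0, 0, 0, 0], [0, -0.04, 0, 0, 0, 0, 0], [0, -0.03, 0, 0, 0, 0, 0], [0, -0.015, 0, 0, 0, 0, 0], [0, -0.006, 0, 0, 0, 0, 0], [0, 0, 0, 0, 0, 0, 0], [0, 0, 0, 0, 0, 0, 0]]

```text
time_s: 9.35
position: [0.4387, -0.1582, 0.1874]
eef_rot: [0.653, 0.757, 0.0, -0.0]
force: [0.5, -0.8, -1.8]
gripper_width: 0.247
gripper_force: 24.9
```

```bash
python3 - <<'E'
from h import *
b=grab('side','side4');c=grab('scene','scene4')
s=b['state'];M=R.from_quat(s['eef_rot']).as_matrix()
g=s['position']-.017*M[:,2];th=np.array([.4385,-.159,.140])
print(s['position'],s['force'],'to seat',((M.T@(th+[0,0,.029]-g))/.3).round(4))
z=lambda i,w,h:cv2.resize(i,(w,h),interpolation=cv2.INTER_CUBIC)[...,::-1]
cv2.imwrite('pics/m5.png',np.hstack([z(b['image'][175:255,235:315],400,400),z(c['image'][130:210,260:340],400,400)]))
E
```

```text
[ 0.43868172 -0.15822896  0.1873622 ] [ 0.51917751 -0.77337305 -1.77320429] to seat [-0.0025 -0.001   0.1179]
```

View pics/m5.png

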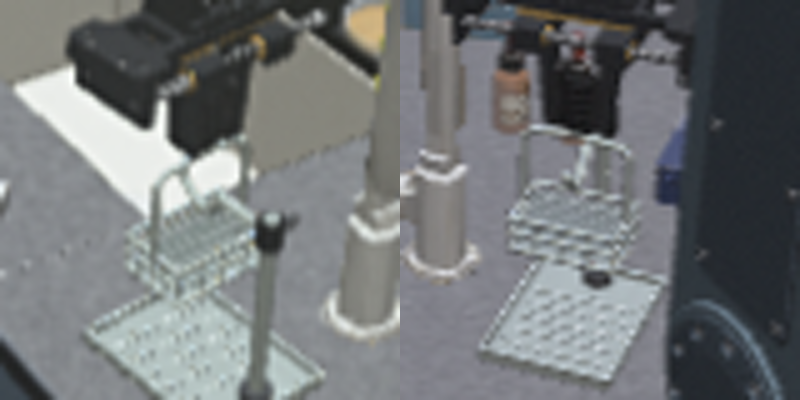

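The hook passes through the handle's window, with the bar above the throat and no contact force. Now to lower.

Request:
move_arm:
  commands:
    - [[0, -0.0025, 0, 0.005, 0, 0, 0], [0, 0, 0, 0.015, 0, 0, 0], [0, 0, 0, 0.02, 0, 0, 0], [0, 0, 0, 0.02, 0, 0, 0], [0, 0, 0, 0.012, 0, 0, 0], [0, 0, 0, 0.008, 0, 0, 0], [0, 0, 0, 0.005, 0, 0, 0], [0, 0, 0, 0, 0, 0, 0], [0, 0, 0, 0, 0, 0, 0]]

```text
time_s: 10.35
position: [0.439, -0.1594, 0.162]
eef_rot: [0.653, 0.757, 0.0, 0.0]
force: [0.2, 0.3, -1.9]
gripper_width: 0.249
gripper_force: 24.9
```

Request:
move_arm:
  commands:
    - [[0, 0, 0, 0.004, 0, 0, 0], [0, 0, 0, 0.004, 0, 0, 0], [0, 0, 0, 0.004, 0, 0, 0], [0, 0, 0, 0.004, 0, 0, 0], [0, 0, 0, 0, 0, 0, 0], [0, 0, 0, 0, 0, 0, 0]]

```text
time_s: 10.95
position: [0.4388, -0.1593, 0.1571]
eef_rot: [0.653, 0.757, -0.0, -0.0]
force: [-1.6, 0.7, -1.5]
gripper_width: 0.244
gripper_force: 24.9
```

Request:
move_arm:
  commands:
    - [[0, 0, 0, 0.004, 0, 0, 0], [0, 0, 0, 0.003, 0, 0, 0], [0, 0, 0, 0.003, 0, 0, 0], [0, 0, 0, 0, 0, 0, 0], [0, 0, 0, 0, 0, 0, 0]]

```text
time_s: 11.45
position: [0.4388, -0.1593, 0.1541]
eef_rot: [0.653, 0.757, -0.0, -0.0]
force: [-0.6, -0.3, -2.2]
gripper_width: 0.247
gripper_force: 24.9
```

Request:
move_arm:
  commands:
    - [[0, 0, 0, 0.003, 0, 0, 0], [0, 0, 0, 0.002, 0, 0, 0], [0, 0, 0, 0.002, 0, 0, 0], [0, 0, 0, 0, 0, 0, 0], [0, 0, 0, 0, 0, 0, 0]]

```text
time_s: 11.95
position: [0.4389, -0.1593, 0.152]
eef_rot: [0.653, 0.757, -0.0, -0.0]
force: [-0.3, 0.2, -1.5]
gripper_width: 0.248
gripper_force: 24.9
```

Request:
move_arm:
  commands:
    - [[0, 0, 0, 0.002, 0, 0, 0], [0, 0, 0, 0.002, 0, 0, 0], [0, 0, 0, 0, 0, 0, 0], [0, 0, 0, 0, 0, 0, 0]]

```text
time_s: 12.35
position: [0.4391, -0.1595, 0.1514]
eef_rot: [0.653, 0.757, -0.0, 0.0]
force: [-1.8, 1.3, 5.8]
gripper_width: 0.249
gripper_force: 24.9
```

Contact at the expected height, with about 7 N. Ease off slightly, then open in small steps.

Request:
move_arm:
  commands:
    - [[0, 0, 0, -0.0015, 0, 0, 0], [0, 0, 0, 0, 0, 0, 0]]
  newtons: 6

```text
time_s: 12.55
position: [0.4394, -0.1595, 0.1515]
eef_rot: [0.653, 0.757, 0.0, 0.001]
force: [1.6, -0.4, 1.8]
gripper_width: 0.253
gripper_force: 6.0
```

Request:
move_arm:
  commands:
    - [[22, 0, 0, 0, 0, 0, 0], [23, 0, 0, 0, 0, 0, 0], [24, 0, 0, 0, 0, 0, 0], [26, 0, 0, 0, 0, 0, 0], [30, 0, 0, 0, 0, 0, 0], [40, 0, 0, 0, 0, 0, 0], [50, 0, 0, 0, 0, 0, 0], [50, 0, 0, 0, 0, 0, 0], [50, 0, 0, 0, 0, 0, 0], [50, 0, 0, 0, 0, 0, 0]]

```text
time_s: 13.55
position: [0.4389, -0.1594, 0.1513]
eef_rot: [0.653, 0.757, 0.0, 0.0]
force: [0.4, -0.6, -0.6]
gripper_width: 0.567
gripper_force: 0.0
```

```bash
python3 - <<'E'
from h import *
b=grab('side','side5');c=grab('scene','scene5')
s=b['state'];print(s['position'],s['force'],s['gripper_width'])
z=lambda i,w,h:cv2.resize(i,(w,h),interpolation=cv2.INTER_CUBIC)[...,::-1]
cv2.imwrite('pics/m6.png',np.hstack([z(b['image'][175:255,235:315],400,400),z(c['image'][130:210,260:340],400,400)]))
E
```

```text
[ 0.43888928 -0.15935534  0.15128329] [ 0.42699336 -0.62889618 -0.56739764] 0.5673067493849916
```

View pics/m6.png

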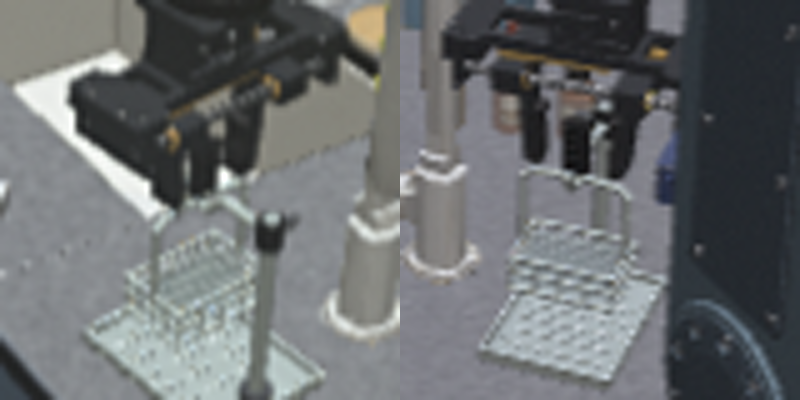

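The basket hangs in the hook with the fingers open and clear of the tab. Retreat straight up, then away toward the open side.

Request:
move_arm:
  commands:
    - [[50, 0, 0, -0.01, 0, 0, 0], [50, 0, 0, -0.03, 0, 0, 0], [50, 0, 0, -0.05, 0, 0, 0], [50, 0, 0, -0.07, 0, 0, 0], [50, 0, 0, -0.07, 0, 0, 0], [50, 0, 0, -0.06, 0, 0, 0], [50, 0.03, 0, -0.03, 0, 0, 0], [50, 0.08, 0, 0, 0, 0, 0], [50, 0.1, 0, 0, 0, 0, 0], [50, 0.1, 0, 0, 0, 0, 0], [50, 0.06, 0, 0, 0, 0, 0], [50, 0, 0, 0, 0, 0, 0]]

```text
time_s: 14.85
position: [0.4218, -0.0473, 0.2472]
eef_rot: [0.652, 0.758, 0.0, -0.0]
force: [-0.2, -0.1, 0.4]
gripper_width: 0.571
gripper_force: 0.0
```

Request:
move_arm:
  commands:
    - [[50, 0, 0, 0, 0, 0, 0], [50, 0, 0, 0, 0, 0, 0], [50, 0, 0, 0, 0, 0, 0], [50, 0, 0, 0, 0, 0, 0], [50, 0, 0, 0, 0, 0, 0], [50, 0, 0, 0, 0, 0, 0]]

```text
time_s: 15.45
position: [0.4226, -0.0498, 0.2472]
eef_rot: [0.653, 0.757, -0.0, -0.0]
force: [-1.0, -0.5, 0.2]
gripper_width: 0.567
gripper_force: 0.0
```

```bash
python3 - <<'E'
from h import *
b=grab('side','side6');c=grab('scene','scene6')
b2=grab('side');r=b['image'][175:255,235:315].astype(int)-b2['image'][175:255,235:315]
print(abs(r).mean(),abs(r).max())
z=lambda i,w,h:cv2.resize(i,(w,h),interpolation=cv2.INTER_CUBIC)[...,::-1]
cv2.imwrite('pics/m7.png',np.hstack([z(b['image'][175:255,235:315],400,400),z(c['image'][130:210,260:340],400,400)]))
E
```

```text
0.45088541666666665 10
```

View pics/m7.png

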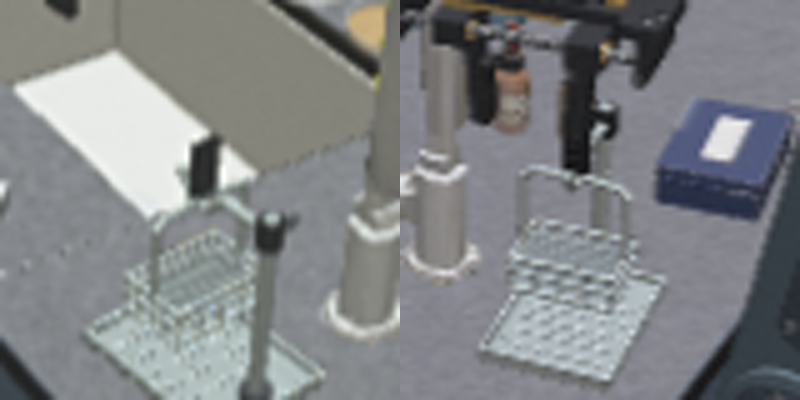

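The basket hangs upright and still, its tab at side pixel (276,208), and the gripper is clear of it. Handing in.

```bash
python3 -c "
from plant import env
print(env.close_job())"
```

```text
the job is handed in; nothing more can be done
None
```

The steel basket now hangs upright and still in the hook's throat above the tray, with the gripper clear of it; the job was handed in at about 15.6 s, and the judging result was not shown.

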